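# Clear the press bed

## Robot

A 6-joint arm with a two-finger parallel gripper is mounted at the origin on the work surface. World frame = base frame: x ahead of the robot, y to its left, z up, the work surface at z = 0. Lengths are in m, angles in rad, forces in N, time in s.
With the tool pointing down it reaches from about 0.275 to 0.825 m from the base axis. Payload 4.9 kg.
Tool frame: the origin (TCP) lies midway between the tips of the shut fingers; the grasp point (between the pads) lies 19 mm behind it (grip_point_offset is the distance from the TCP to the grasp point, in m); z points along the fingers, y is the line along which they close (so a half turn about z gives the same grasp; the last joint's range is limited). The gripper opens to 85 mm and grips with 20 to 120 N. Pads are 22 mm wide; open, the fingers measure 114 mm over their backs; the gripper's body (76 mm by 85 mm) begins 54 mm behind the grasp point. The pads swing forward as they close: fully open they stand 13 mm farther back than shut.
Start: joints at [1.182, 0.326, -0.193, 1.052, 0, 1.437], TCP at [0.139, 0.532, 0.231] pointing down, gripper open.
Joint ranges: [-2.65, 2.65], [-0.97, 1.79], [-1.3, 1.35], [-1.93, 2.1], [-1.47, 1.37], [-3.14, 3.14]. Speed limits (rad/s): [2.57, 2.57, 3.14, 3.14, 3.14, 3.14].

## Interface

Orientations are given as a rotation vector (axis times angle).
In Python, from cell import * gives the robot as it stands. Calls block until the motion is done:
- movep(position, orientation): joint-space move of the TCP to a pose.
- move_l(position, velocity=0.15, rot=None, until_force=None): straight line of the TCP; rot=None keeps the orientation; velocity is the mean speed in m/s. With until_force (N) it stops when the force on the tool has changed by that much, and returns True; else False.
- set_joints(angles): joint-space move.
- let_go() and grab(newtons=None): open the fingers fully, or close them until they stop; newtons is the grip in N (None keeps the last).
- sleep(seconds).
- ik(position, orientation): joint angles nearest the present ones, or None.
- get_state(): the state.
- grab_frame(name): name is "scene" or "side" or "wrist"; returns a dict with "img" (480x640x3 uint8, red, green, blue), "fx", "fy", "cx", "cy" (pixels), "cam_to_world" (4x4, takes a point from camera to world coordinates); the wrist camera has in their place "T_tool_cam" (4x4, takes a point from camera to tool coordinates, whose origin is the TCP and whose axes are the flange's). Camera axes: x right, y down, z forward; pixel columns grow to the right and rows downward; lengths in m; the calibration is good to about 2 mm. A picture is of the moment at which its call begins: read the wrist's pose just before it. There is no depth.
A pose or a line that the arm cannot do raises MotionError and nothing moves.
- sign_off(): hands the job in; it is judged then, once.
Trained networks look in the newest picture that a camera, given by its name, has taken for a name from the list of things; names that differ only in an ending like _2 or _b are one class to them, and where a whole thing is asked for, a point or a joint stands for the part that bears it (a point fixed in the world has none). Each returns a list of dicts, best first, with "score" (0 to 1); they miss things now and then, are a little off and sometimes report something else, mostly with a low value. They report only what shows in the picture. A call takes as long as a camera call.
- spot_in(camera, name): "centre" ([column, row] in pixels, amid what is visible of it).
- silhouettes(camera, name): "mask" (480x640 bool, what is visible of it) and "centre" ([column, row] in pixels, amid what is visible of it).
- tip_of(camera, name): "centre" ([column, row] in pixels: a listed point, or the origin of a listed thing).
The state is a dict: "clock": time; "q": joint angles; "joint_velocities": joint speeds; "tau": joint torques, N m; "position": TCP position; "eef_rot": TCP orientation; "contact_force": force on the tool from outside, world axes, zero at the start; "wrist_torque": the same for the moment, N m; "finger_gap": opening from 0.0 (shut) to 1.0 (fully open); "grasp_force": force on a finger pad.
Only numpy, scipy, OpenCV 4.12 (cv2) and the standard library are available. Lean on these libraries where they do the work, as an engineer would, in place of code of your own. Each camera call takes 0.05 s, during which the arm holds its last target. There are 200 camera calls.

## Task

Clear the press bed for the next print: with the fingertips, sweep the three loose wooden spacer blocks over the edge of the bed so that they drop into the green tray beside it. Only push the blocks, do not pick them up, and leave the ink pots and the steel weight on the bed standing where they are.

Things in the scene. Friction and masses are not known exactly. Their poses are not given: they have to be found in the camera images.
- bed: fixed bench etching press. Origin on the table under the centre of the working area; own x points away from the robot, y across the bed. Flat dark grey steel top 55 mm above the origin, from x -150 to +360, y -180 to +180 mm; side edges (y = +-180) open, no rim. White outline: only paint. From x = 235 mm on: white roller, grey cheeks and black hand wheel (at y +255), up to 225 mm high
- tray: fixed green open tray, outer size 330 x 120 x 50 mm (x, y, z), walls and floor 5 mm, along one side edge of the bed (left or right) with a 3 mm gap, centred on the bed's x = 0; its rim is 5 mm lower than the bed's top. Origin at the centre of its underside; axes as the bed's
- paper_box: fixed closed box with blue lid, 330 x 120 x 50 mm, at the bed's other side edge, same 3 mm gap; origin at the centre of its underside. A bystander
- block1: loose light maple spacer block, 36 x 22 x 18 mm (own x, y, z), 14 to 21 g, starting flat on the press bed; origin at the centre of its underside, x along its length, z up. The three blocks are alike
- block2: loose light maple spacer block, 36 x 22 x 18 mm (own x, y, z), 14 to 21 g, starting flat on the press bed; origin at the centre of its underside, x along its length, z up. The three blocks are alike
- block3: loose light maple spacer block, 36 x 22 x 18 mm (own x, y, z), 14 to 21 g, starting flat on the press bed; origin at the centre of its underside, x along its length, z up. The three blocks are alike
- red_pot: loose small red ink pot with black cap, 30 mm across, 44 mm high, 90 g, stands on the press bed; origin at the centre of its underside, z up. A bystander: leave it standing where it is
- white_pot: loose small white ink pot with black cap, 30 mm across, 44 mm high, 90 g, stands on the press bed; origin at the centre of its underside, z up. A bystander: leave it standing where it is
- weight: loose round steel weight with a small knob, 30 mm across, 44 mm high, 160 g, stands on the press bed; origin at the centre of its underside, z up. A bystander: leave it standing where it is

How it is judged:
At the end, for the whole second after the job is handed in: All three spacer blocks lie at rest inside the green tray, between its walls and with their underside centre less than 42 mm above the tray's underside; the pots and the weight stand upright (within 0.1 rad) no more than 12 mm from where they began (x of block1 in the frame of tray between -0.162 and 0.162 m and y of block1 in the frame of tray between -0.057 and 0.057 m and z of each of block1, block2, block3 in the frame of tray below 0.042 m and linear speed of each of block1, block2, block3 below 0.02 m/s and x of block2 in the frame of tray between -0.162 and 0.162 m and y of block2 in the frame of tray between -0.057 and 0.057 m and x of block3 in the frame of tray between -0.162 and 0.162 m and y of block3 in the frame of tray between -0.057 and 0.057 m and distance of each of red_pot, white_pot, weight from where it was at the start of the episode below 0.012 m and angle between each of red_pot, white_pot, weight's own z axis and vertical below 0.1 rad); the robot touches nothing.
It fails at once if a spacer block is lifted off the bed (its underside centre more than 24 mm above the bed's top) instead of being swept (height (world z) of any of block1, block2, block3 above 0.079 m).
It fails at once if an ink pot or the steel weight on the bed is pushed more than 12 mm or tipped (distance of any of red_pot, white_pot, weight from where it was at the start of the episode above 0.012 m or angle between any of red_pot, white_pot, weight's own z axis and vertical above 0.25 rad).
It also fails if it takes over 72 s, if anything falls off the work surface, if the arm or the gripper's body presses on something with over 40 N, if the wrist force passes 120 N, or if a joint passes its speed limit or range.

## Working session

There is one attempt and no reset: what is moved stays moved. The work goes in short steps, each a Python script; the robot and the scene stay as the last script left them, time stands still between calls to the robot, and variables do not carry over. Pictures are saved under pics/ and viewed, at most 10 in all, crops included, and the job is handed in when it is done.

```bash
mkdir -p pics
cat > h.py <<'E'
from cell import *
import numpy as np, cv2
def ray(f,uv,z,T=None):
    T=np.array(f["cam_to_world"]) if T is None else T
    d=np.array([(uv[0]-f["cx"])/f["fx"],(uv[1]-f["cy"])/f["fy"],1.])
    d=T[:3,:3]@d;o=T[:3,3]
    return o+d*(z-o[2])/d[2]
def save(f,n): cv2.imwrite("pics/"+n+".png",cv2.cvtColor(f["img"],cv2.COLOR_RGB2BGR))
E
python3 - <<'E'
from h import *
for c in ("scene","side"):
    f=grab_frame(c);save(f,c+"0")
    print(c,np.round(np.array(f["cam_to_world"])[:3,3],3))
    for n,z in (("block1",.064),("red_pot",.077),("white_pot",.077),("weight",.077),("tray",.02),("paper_box",.05),("bed",.055)):
        for d in silhouettes(c,n)[:4]:
            if d["score"]>.3: print(n,round(d["score"],2),np.round(d["centre"]),np.round(ray(f,d["centre"],z)[:2],3),int(d["mask"].sum()))
s=get_state();print(s["clock"],s["position"],s["eef_rot"])
E
```

```text
scene [1.093 0.028 0.773]
block1 0.9 [316. 174.] [0.426 0.02 ] 357
block1 0.82 [338. 229.] [0.538 0.054] 408
red_pot 0.6 [248. 255.] [ 0.595 -0.076] 571
white_pot 0.64 [359. 199.] [0.49  0.085] 469
white_pot 0.63 [378. 254.] [0.593 0.109] 595
weight 0.71 [358. 198.] [0.488 0.085] 433
tray 0.62 [140. 264.] [ 0.572 -0.247] 15625
paper_box 0.71 [464. 248.] [0.563 0.241] 14599
paper_box 0.48 [377. 252.] [0.57 0.11] 575
bed 0.8 [312. 368.] [0.758 0.016] 100409
side [ 0.491 -0.536  0.566]
block1 0.82 [292. 232.] [0.533 0.05 ] 408
block1 0.76 [355. 215.] [0.642 0.073] 289
block1 0.65 [228. 254.] [0.431 0.015] 427
block1 0.58 [410. 266.] [ 0.696 -0.058] 67871
red_pot 0.68 [348. 278.] [ 0.599 -0.078] 646
white_pot 0.88 [318. 206.] [0.583 0.094] 475
weight 0.62 [257. 219.] [0.481 0.076] 453
tray 0.67 [340. 412.] [ 0.557 -0.241] 31399
paper_box 0.71 [273. 174.] [0.519 0.239] 5728
bed 0.82 [410. 266.] [ 0.7   -0.048] 67991
0.8 [0.13862138 0.53224693 0.23129651] [ 3.99059110e-01  3.11611991e+00 -3.94114264e-05]
```

View pics/scene0.png

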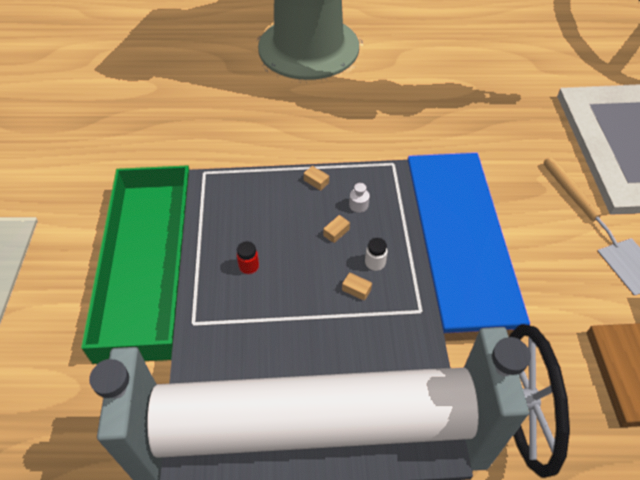

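View pics/side0.png

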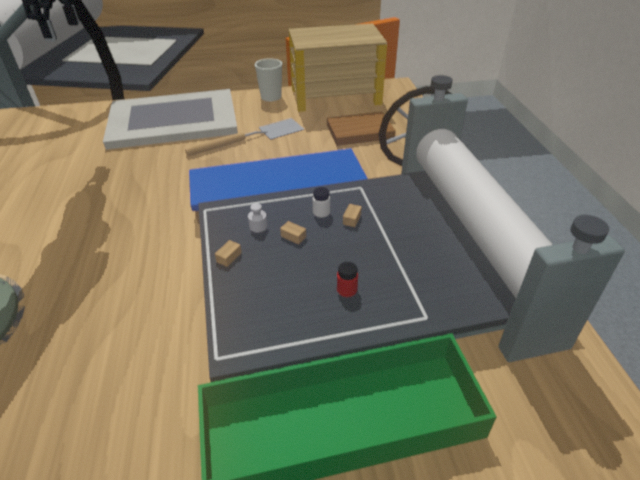

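The tray is on the robot's right (−y). The scene view shows blocks at about (316,177), (336,228) and (357,286). The red pot is at (247,258), the white pot at (376,255) and the weight at (359,198). I'll triangulate the objects, fit the bed frame, and check the block masks.

Run:
```python
from h import *
S=grab_frame("scene");D=grab_frame("side")
def tri(a,b):
    A=np.zeros((3,3));v=np.zeros(3)
    for f,uv in ((S,a),(D,b)):
        T=np.array(f["cam_to_world"]);d=T[:3,:3]@np.array([(uv[0]-f["cx"])/f["fx"],(uv[1]-f["cy"])/f["fy"],1.]);d/=np.linalg.norm(d)
        P=np.eye(3)-np.outer(d,d);A+=P;v+=P@T[:3,3]
    return np.round(np.linalg.solve(A,v),3)
for n,a,b in (("b1",(316,177.5),(228,254)),("b2",(336.5,228.5),(293,232.5)),("b3",(357,286),(353,215)),("red",(248,257),(348,279)),("white",(376.5,254),(321,203)),("weight",(359,198),(257,219))): print(n,tri(a,b))
for n,uv,z in (("box",(409,156),.05),("box",(478,154),.05),("box",(527,327),.05),("trayrim outer near",(118,170),.05),("far outer",(84,358),.05),("inner near",(188,167),.05),):
    print(n,np.round(ray(S,uv,z)[:2],3))
for uv in ((205,172),(395,165),(421,311),(193,324)): print("outline",np.round(ray(S,uv,.055)[:2],3))
for uv in ((202,380),(449,342),(494,412)): print("side tray rim",np.round(ray(D,uv,.05)[:2],3))
def fit(f,c):
    h=f["img"][int(c[1])-25:int(c[1])+25,int(c[0])-25:int(c[0])+25]
    return h
im=[cv2.resize(fit(S,c),(250,250),interpolation=cv2.INTER_CUBIC) for c in ((316,177),(336,228),(357,286))]
cv2.imwrite("pics/c.png",cv2.cvtColor(np.hstack(im),cv2.COLOR_RGB2BGR))
```

```text
b1 [0.431 0.019 0.061]
b2 [0.535 0.051 0.062]
b3 [0.639 0.078 0.063]
red [ 0.598 -0.076  0.075]
white [0.59  0.107 0.072]
weight [0.481 0.086 0.069]
box [0.371 0.175]
box [0.366 0.291]
box [0.694 0.307]
trayrim outer near [ 0.404 -0.307]
far outer [ 0.743 -0.283]
inner near [ 0.397 -0.193]
outline [ 0.413 -0.162]
outline [0.397 0.149]
outline [0.673 0.165]
outline [ 0.695 -0.145]
side tray rim [ 0.396 -0.189]
side tray rim [ 0.71  -0.186]
side tray rim [ 0.725 -0.287]
```

View pics/c.png

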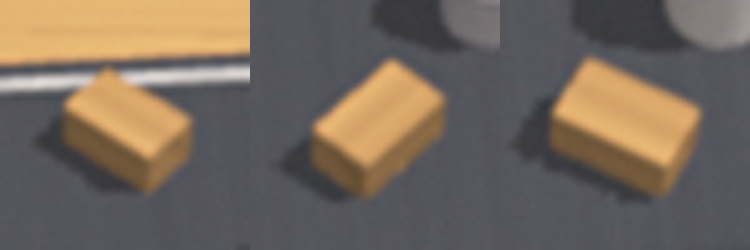

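Pushing each block with the shut fingers, finger face square to the push. After the first stretch I measure where the block is and correct.

```bash
cat >> h.py <<'E'
Z=0.061
def rv(d):                       # tool down, closing line across push direction d
    p=np.arctan2(d[0],-d[1])     # tool y direction angle (d=-y -> 0)
    phi=(p+np.pi/2)/2
    return np.pi*np.array([np.cos(phi),np.sin(phi),0])
def unit(a): a=np.array(a,float);return a/np.linalg.norm(a)
def block_near(xy,r=.05):
    out=[]
    for c in ("scene","side"):
        f=grab_frame(c)
        P=[ray(f,d["centre"],.063)[:2] for d in spot_in(c,"block1") if d["score"]>.3]
        P=[p for p in P if np.linalg.norm(p-xy)<r]
        if P: out.append(min(P,key=lambda p:np.linalg.norm(p-xy)))
    print("seen",np.round(out,3))
    return np.mean(out,axis=0) if out else None
def start_push(b,goal,back=.048):
    d=unit(np.subtract(goal,b));s=np.array(b)-d*back
    movep([*s,.15],rv(d)); move_l([*s,Z],.1,until_force=8)
    return d
E
python3 - <<'E'
from h import *
grab(30)
b=np.array([.431,.019]);g=np.array([.468,-.2])
d=start_push(b,g);print(get_state()["position"])
e=b+d*.05
move_l([*e,Z],.07)
s=get_state();print(s["clock"],s["position"],s["contact_force"])
print(block_near(e+d*.025)); save(grab_frame("scene"),"p1")
E
```

```text
[0.4234404  0.06642792 0.0613809 ]
6.25 [ 0.43917469 -0.02996889  0.06096471] [-0.11713682 -0.50347096  0.18282585]
seen [[ 0.436 -0.054]
 [ 0.436 -0.054]]
[ 0.43619973 -0.05395775]
```

View pics/p1.png

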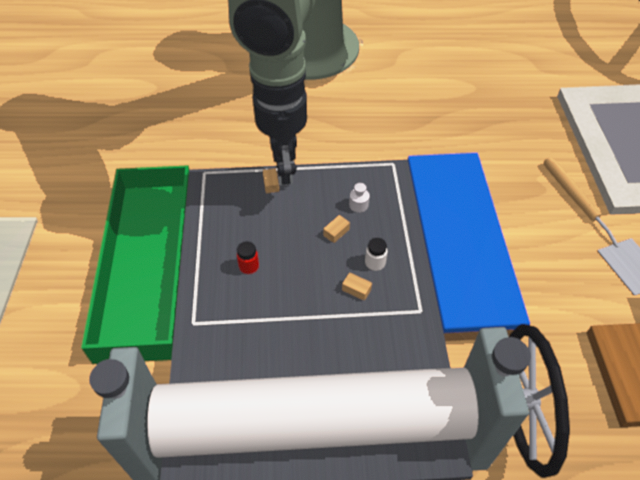

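The block at (271,181) is flush on its long side against the fingers and about 7 mm off centre, which is stable. Finishing this push and starting block 2.

```bash
cat >> h.py <<'E'
def finish(d):
    p=np.array(get_state()["position"][:2])
    ye=-.178+.06*(p[0]-.55)-.030      # TCP y well past the tray's inner wall
    e=p+d*(ye-p[1])/d[1]
    move_l([*e,Z],.07); print("end",np.round(get_state()["position"],3),np.round(get_state()["contact_force"],2))
    b=e-d*.02; move_l([*b,Z],.1); move_l([*b,.15],.15)
E
python3 - <<'E'
from h import *
finish(unit([.037,-.219]))
b=np.array([.535,.051]);g=np.array([.53,-.2])
d=start_push(b,g);print(get_state()["position"])
e=b+d*.05
move_l([*e,Z],.07)
s=get_state();print(s["clock"],s["position"],s["contact_force"])
print(block_near(e+d*.025)); save(grab_frame("scene"),"p2")
E
```

```text
end [ 0.47  -0.214  0.061] [-0.29 -0.05  0.83]
[0.53654541 0.09893048 0.0615734 ]
14.1583 [0.53400579 0.00137129 0.06099881] [ 0.20645627  1.19594248 -0.67412813]
seen [[ 0.557 -0.013]
 [ 0.552 -0.015]]
[ 0.55448385 -0.01388282]
```

View pics/p2.png

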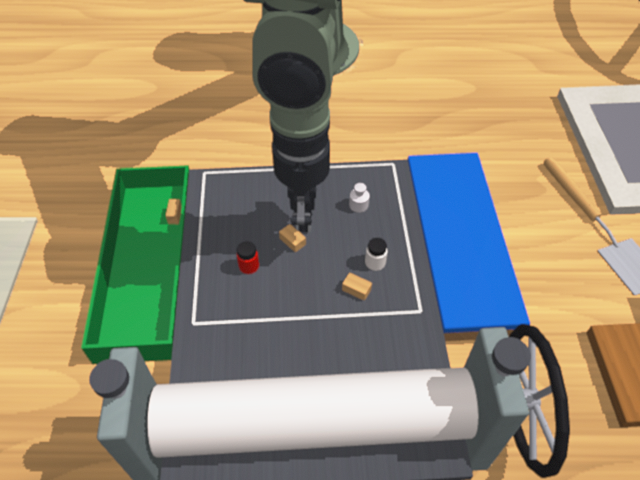

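Block 1 is in the tray at (172,211). Block 2, at (292,238), slipped to the +x side. I'll back off and approach again from that side so it moves away from the red pot.

Run:
```python
from h import *
p=np.array(get_state()["position"]); move_l([p[0],p[1]+.02,Z],.1); move_l([p[0],p[1]+.02,.12],.2)
b=np.array([.554,-.014]);g=np.array([.515,-.1])
d=start_push(b,g)
e=b+d*.04
move_l([*e,Z],.07)
s=get_state();print(s["clock"],s["position"],s["contact_force"])
print(block_near(e+d*.025)); save(grab_frame("scene"),"p3")
```

```text
18.1417 [ 0.5376635  -0.05015544  0.06100765] [0.9418317  0.20511287 0.03883122]
seen [[ 0.546 -0.077]
 [ 0.535 -0.076]]
[ 0.54062541 -0.07675159]
```

View pics/p3.png

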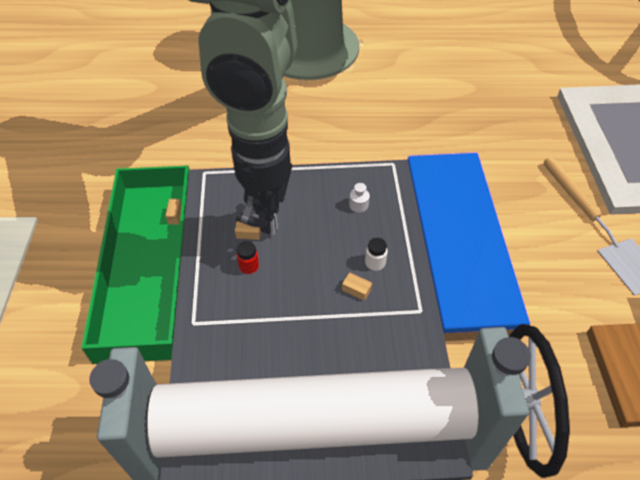

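The block at (248,229) is now roughly end-on to the tray and clear of the red pot's cap at (247,248). I'll approach again squarely and push it toward the edge.

Run:
```python
from h import *
p=np.array(get_state()["position"]); move_l([p[0]+.008,p[1]+.02,Z],.1); move_l([p[0]+.008,p[1]+.02,.12],.2)
b=np.array([.543,-.077]);g=np.array([.533,-.2])
d=start_push(b,g,.052)
e=b+d*.03
move_l([*e,Z],.07)
s=get_state();print(s["clock"],s["position"],s["contact_force"])
print(block_near(e+d*.025)); save(grab_frame("scene"),"p4")
```

```text
21.9833 [ 0.54052756 -0.10653202  0.06094629] [-0.44599013 -0.46856664 -0.2438151 ]
seen [[ 0.544 -0.139]
 [ 0.531 -0.138]]
[ 0.53744256 -0.13813869]
```

View pics/p4.png

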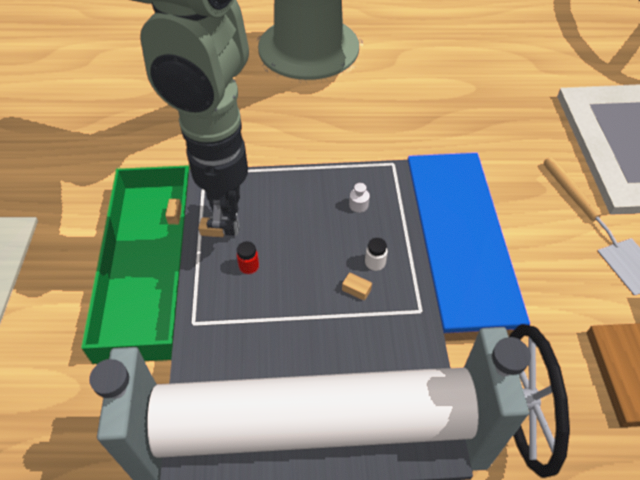

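The block at (211,228) is in line ahead of the fingers. Finishing it, then starting block 3, biased away from the red pot.

Run:
```python
from h import *
finish(unit([-.010,-.123]))
b=np.array([.637,.076]);g=np.array([.664,-.2])
d=start_push(b,g)
e=b+d*.05
move_l([*e,Z],.07)
s=get_state();print(s["clock"],s["position"],s["contact_force"])
print(block_near(e+d*.025)); save(grab_frame("scene"),"p5")
```

```text
end [ 0.532 -0.208  0.061] [ 0.09  0.9  -0.37]
28.7667 [0.64177024 0.02662578 0.06094922] [-0.62356632  0.64687458  0.09818927]
seen [[ 0.649 -0.008]
 [ 0.654 -0.001]]
[ 0.65142617 -0.00427755]
```

View pics/p5.png

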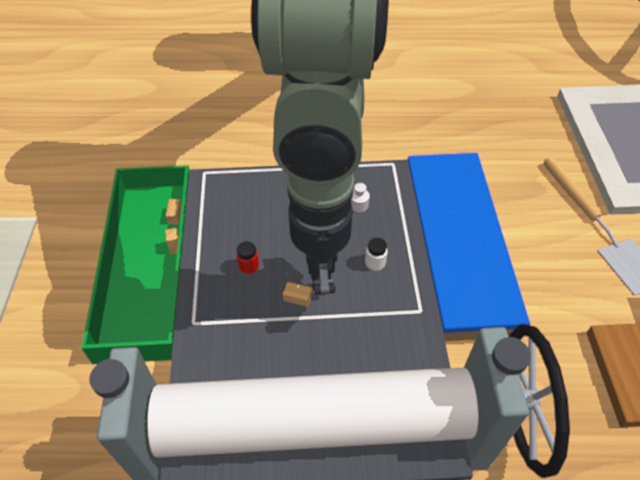

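Blocks 1 and 2 are in the tray. Block 3, at (297,293), is end-on and about 6 mm off centre. I'll re-centre, push, check, and finish only if it is still aligned.

Run:
```python
from h import *
p=np.array(get_state()["position"]); move_l([p[0],p[1]+.02,Z],.1)
b=np.array([.651,-.006]);g=np.array([.662,-.2]);d=unit(g-b)
s=b-d*.052; move_l([*s,Z],.1,rot=rv(d))
for k in (.04,.10):
    e=b+d*k; move_l([*e,Z],.07)
    m=block_near(e+d*.025)
    off=None if m is None else float(np.cross([*d,0],[*(m-e),0])[2])
    print(k,get_state()["clock"],off)
    if off is None or abs(off)>.009: save(grab_frame("scene"),"p6"); break
else:
    finish(d); sleep(.5)
    f=grab_frame("scene");save(f,"p6")
```

```text
seen [[ 0.67  -0.075]
 [ 0.668 -0.073]]
0.04 31.2833 0.014330324423538333
```

View pics/p6.png

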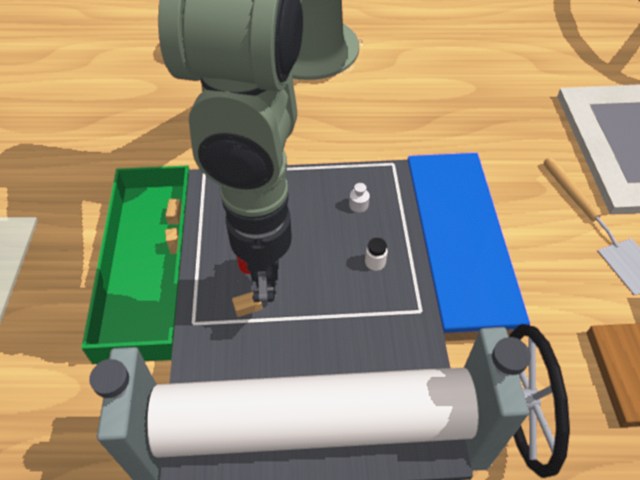

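Block 3, at (246,304), drifted to x ≈ 0.669, which still lines up with the tray. I'll approach from slightly further +x and aim back inward.

Run:
```python
from h import *
p=np.array(get_state()["position"]); move_l([p[0],p[1]+.025,Z],.1)
b=np.array([.671,-.074]);g=np.array([.650,-.2]);d=unit(g-b)
s=b-d*.052; move_l([*s,Z],.1,rot=rv(d))
for k in (.03,.06):
    e=b+d*k; move_l([*e,Z],.07)
    m=block_near(e+d*.025)
    off=None if m is None else float(np.cross([*d,0],[*(m-e),0])[2])
    print(k,get_state()["clock"],off)
    if off is None or abs(off)>.011: save(grab_frame("scene"),"p7"); break
else:
    finish(d); sleep(.5)
    f=grab_frame("scene");save(f,"p7")
    p=get_state()["position"]; move_l([.5,.05,.3],.25); sleep(.3)
    a=grab_frame("side");save(a,"p8")
    for c,f in (("scene",grab_frame("scene")),("side",a)):
        print(c,[np.round(ray(f,q["centre"],.014)[:2],3) for q in spot_in(c,"block1") if q["score"]>.3])
    print(get_state()["clock"])
    cv2.imwrite("pics/p7.png",cv2.cvtColor(np.hstack([f["img"][:,:0],a["img"]]),cv2.COLOR_RGB2BGR))
```

```text
seen [[ 0.645 -0.148]
 [ 0.645 -0.13 ]]
0.03 33.675 -0.015323906865351856
```

View pics/p7.png

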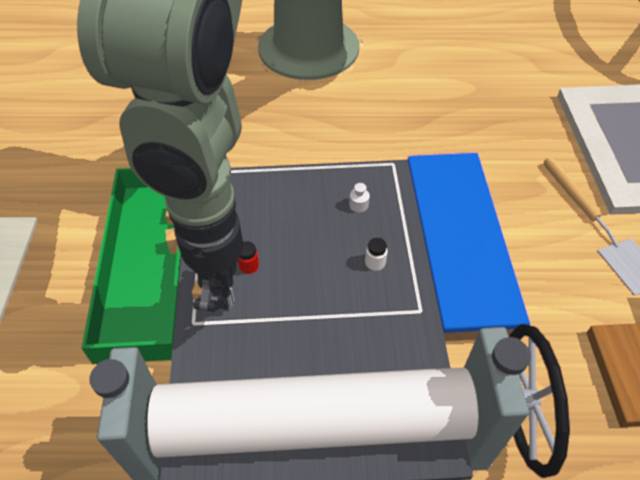

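All ten pictures are used, and the block is now hidden on the −x side of the fingers. I'll lift clear and measure its pose from the masks.

Run:
```python
from h import *
p=np.array(get_state()["position"]); move_l([p[0]+.003,p[1]+.025,Z],.1); move_l([p[0]+.003,p[1]+.025,.15],.2)
move_l([.60,.08,.22],.25)
for c in ("scene","side"):
    f=grab_frame(c)
    for q in silhouettes(c,"block1"):
        if q["score"]<.3 or q["mask"].sum()>2000: continue
        ys,xs=np.nonzero(q["mask"])
        P=np.array([ray(f,(x,y),.064)[:2] for x,y in zip(xs,ys)],np.float32)
        r=cv2.minAreaRect(P*1000)
        print(c,round(q["score"],2),np.round(P.mean(0),3),"at z.014:",np.round(ray(f,q["centre"],.014)[:2],3),np.round(r[1]),round(r[2]))
    for n in ("red_pot","white_pot","weight"):
        q=spot_in(c,n)
        if q: print(n,np.round(ray(f,q[0]["centre"],.077)[:2],3))
print(get_state()["clock"])
```

```text
scene 0.91 [ 0.505 -0.198] at z.014: [ 0.464 -0.21 ] [51. 18.] 8
scene 0.83 [ 0.649 -0.131] at z.014: [ 0.615 -0.145] [41. 31.] 81
scene 0.75 [ 0.559 -0.192] at z.014: [ 0.52  -0.204] [47. 19.] 14
red_pot [ 0.595 -0.076]
white_pot [0.592 0.105]
weight [0.494 0.087]
side 0.82 [ 0.464 -0.242] at z.014: [ 0.461 -0.214] [28. 34.] 89
side 0.79 [ 0.646 -0.131] at z.014: [ 0.664 -0.09 ] [49. 24.] 80
side 0.73 [ 0.525 -0.228] at z.014: [ 0.527 -0.196] [38. 24.] 89
red_pot [ 0.596 -0.079]
white_pot [0.586 0.102]
weight [0.481 0.071]
36.1167
```

Blocks 1 and 2 are down in the tray, and the pots and weight haven't moved. Block 3 is end-on at (0.647, −0.131), 41 mm from the edge, so I'll push it along its length.

Run:
```python
from h import *
b=np.array([.648,-.131])
d=start_push(b,b+np.array([-.008,-.1]),.054)
finish(d)
move_l([.60,.08,.22],.25); sleep(.3)
for c in ("scene","side"):
    f=grab_frame(c)
    for q in silhouettes(c,"block1"):
        if q["score"]<.3 or q["mask"].sum()>2000: continue
        print(c,round(q["score"],2),"z.064",np.round(ray(f,q["centre"],.064)[:2],3),"z.014:",np.round(ray(f,q["centre"],.014)[:2],3))
    for n in ("red_pot","white_pot","weight"):
        q=spot_in(c,n)
        if q: print(n,np.round(ray(f,q[0]["centre"],.077)[:2],3))
print(get_state()["clock"])
```

```text
end [ 0.643 -0.201  0.061] [ 0.09  0.42 -1.19]
scene 0.8 z.064 [ 0.56  -0.192] z.014: [ 0.523 -0.207]
scene 0.64 z.064 [ 0.5   -0.198] z.014: [ 0.458 -0.214]
red_pot [ 0.596 -0.076]
white_pot [0.593 0.107]
weight [0.495 0.082]
side 0.88 z.064 [ 0.464 -0.242] z.014: [ 0.462 -0.213]
side 0.78 z.064 [ 0.524 -0.227] z.014: [ 0.527 -0.197]
side 0.55 z.064 [ 0.636 -0.255] z.014: [ 0.65  -0.227]
weight [0.482 0.078]
42.9833
```

The side camera puts block 3 in the tray, but the scene network missed it. I'll check by colour in both views before handing in.

Run:
```python
from h import *
for c in ("scene","side"):
    f=grab_frame(c);h=cv2.cvtColor(f["img"],cv2.COLOR_RGB2HSV)
    m=cv2.inRange(h,(8,70,60),(25,255,255))
    T=np.linalg.inv(np.array(f["cam_to_world"]))
    poly=[]
    for x,y in ((.40,-.305),(.40,.17),(.72,.19),(.735,-.283)):
        p=T@[x,y,.05,1];poly.append([f["fx"]*p[0]/p[2]+f["cx"],f["fy"]*p[1]/p[2]+f["cy"]])
    k=cv2.fillPoly(np.zeros_like(m),[np.int32(poly)],255)
    n,_,st,ce=cv2.connectedComponentsWithStats(m&k)
    for i in range(1,n):
        if st[i,4]>40: print(c,st[i],*[np.round(ray(f,ce[i],z)[:2],3) for z in (.014,.023,.064)])
```

```text
scene [189 168  32   2  41] [ 0.366 -0.178] [ 0.374 -0.176] [ 0.414 -0.165]
scene [166 199  15  25 304] [ 0.462 -0.215] [ 0.47  -0.212] [ 0.504 -0.199]
scene [166 228  12  25 241] [ 0.52  -0.208] [ 0.526 -0.205] [ 0.557 -0.192]
scene [134 301  27  21 466] [ 0.65  -0.224] [ 0.655 -0.221] [ 0.679 -0.208]
side [205 328   6  55 146] [ 0.394 -0.141] [ 0.396 -0.147] [ 0.403 -0.177]
side [457 337  44  72 634] [ 0.745 -0.213] [ 0.741 -0.219] [ 0.722 -0.243]
side [302 371  21  31 487] [ 0.529 -0.197] [ 0.528 -0.203] [ 0.525 -0.228]
side [396 375  27  33 573] [ 0.649 -0.225] [ 0.646 -0.23 ] [ 0.634 -0.253]
side [246 394  30  24 600] [ 0.462 -0.213] [ 0.462 -0.218] [ 0.464 -0.242]
```

Both views agree: all three blocks are on the tray floor, and the bystanders haven't moved.

```bash
python3 -c "
from cell import *
print(sign_off())"
```

```text
the job is handed in; nothing more can be done
None
```

The job is handed in, with no verdict returned: both cameras show all three spacer blocks down in the green tray, the pots and weight measured where they started to within camera accuracy, and the clock was at about 43 s of the 72 s allowed.

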